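# Clear the marker's loading deck by type, then hold the spring carriage out at the red mark

### The arm

A 6-joint arm with a two-finger parallel gripper is mounted at the origin on the work surface. World frame = base frame: x ahead of the robot, y to its left, z up, the work surface at z = 0. Lengths are in m, angles in rad, forces in N, time in s.
With the tool pointing down it reaches from about 0.275 to 0.875 m from the base axis. Payload 12.5 kg.
Tool frame: the origin (TCP) lies on the centre line of the jaws, within the pads' length; the fingertips stand r.finger_overhang ahead of it and the grasp point (between the pads) lies 3 mm ahead of it (r.finger_overhang is the distance from the TCP to the fingertips, in m); z points along the fingers, y is the line along which they close (so a half turn about z gives the same grasp; the last joint's range is limited). The gripper opens to 85 mm and grips with 20 to 120 N. Pads are 22 mm wide; open, the fingers measure 114 mm over their backs; the gripper's body (76 mm by 85 mm) begins 54 mm behind the grasp point. The pads swing forward as they close: fully open they stand 13 mm farther back than shut.
Start: joints at [1.139, 0.351, 1.652, -0, 1.139, -0.085], TCP at [0.187, 0.517, 0.253] pointing down, gripper open.
Joint ranges: [-2.75, 2.75], [-0.79, 2.1], [0.01, 2.65], [-1.57, 4.71], [0.07, 3.14], [-2.87, 2.87]. Speed limits (rad/s): [2.22, 2.22, 2.79, 3.14, 3.14, 3.14].

### API

Orientations are given as a unit quaternion [x, y, z, w].
In Python, from cell import r, optics gives the robot as it stands. The module is installed in compiled form; this text tells all that it offers. Calls block until the motion is done:
- r.move_to(position, orientation): joint-space move of the TCP to a pose.
- r.move_linear(position, rot=None, vel=0.15): straight line of the TCP; rot=None keeps the orientation; vel is the mean speed in m/s.
- r.set_joints(angles): joint-space move.
- r.set_gripper(opening, squeeze=None): opening from 0.0 (shut) to 1.0 (fully open); squeeze is the grip in N (None keeps the last); returns when the fingers have stopped.
- r.sleep(seconds).
- r.inverse_kinematics(position, orientation): joint angles nearest the present ones, or None.
- optics.get_image(name): name is "scene" or "top" or "wrist"; returns a dict with "pixels" (420x560x3 uint8, red, green, blue), "depth" (420x560 float32, m along the optical axis (not along the pixel's ray), 0 where there is no reading), "fx", "fy", "cx", "cy" (pixels), "camera_from_world" (4x4, takes a point from world to camera coordinates); the wrist camera has in their place "mount" (4x4, takes a point from camera to tool coordinates, whose origin is the TCP and whose axes are the flange's). Camera axes: x right, y down, z forward; pixel columns grow to the right and rows downward; lengths in m; the calibration is good to about 2 mm. A picture is of the moment at which its call begins: read the wrist's pose just before it.
A pose or a line that the arm cannot do raises r.PlanningError and nothing moves.
- r.hand_in(): hands the job in; it is judged then, once.
Readings, each from a call of its own:
- r.current_t(): time.
- r.current_q(): joint angles.
- r.current_qvel(): joint speeds.
- r.current_effort(): joint torques, N m.
- r.current_tool_pos(): TCP position.
- r.current_ee_rot(): TCP orientation.
- r.current_contact_force(): force on the tool from outside, world axes, zero at the start.
- r.current_torque(): the same for the moment, N m.
- r.current_opening(): opening from 0.0 (shut) to 1.0 (fully open).
- r.current_finger_force(): force on a finger pad.
Only numpy, scipy, OpenCV 4.12 (cv2) and the standard library are available. Lean on these libraries where they do the work, as an engineer would, in place of code of your own. Each camera call takes 0.05 s, during which the arm holds its last target. There are 200 camera calls.

### The job

Clear the loading deck in front of the laser marker's carriage: first put the two steel collars in the round blue bowl and the brass plug in the square grey tray. Then pull the spring-return carriage out by its black handle until its pointer stands over the red mark on the side rail, and finish while still holding it steady there, ready for the next part. Leave the other things on the bench as they are.

Things in the scene. Friction and masses are not known exactly. Their poses are not given: they have to be found in the camera images.
- station: fixed loading station of a laser marker: aluminium deck plate 380 (its x) x 300 (its y) x 20 mm, origin under its centre; its +x points away from the robot, into a low white hood (x +100 to +190 mm, whole width, top 100 mm above the table). Grey side rails, top 36 mm above the table, cover |y| 122 to 150 mm. Deck top 20 mm above the table; the deck is open from x -190 mm to the carriage
- carriage: spring-return carriage: aluminium plate 150 x 200 mm, top 40 mm above the table, front edge at the station's x = 0 when home. Slides out along the station's -x, 140 mm at most; a spring pulls it back (2.4 N at home plus 0.8 N per 10 mm, 7 to 11 N at the mark), so let go, it runs home. Origin on its front edge at table height, axes as the station's
- handle (a point): centre of the carriage's black round pull bar: 12 mm thick, 116 mm long along the station's y, axis 30 mm above the carriage plate (70 mm above the table), on two steel posts 10 mm thick 50 mm either side of this point; the space between the posts is free below the bar. Pinch it from above or hook a finger behind it
- pointer (a point): the tip end of the carriage's thin black pointer (3 mm wide in station x), which reaches from a small white block over the side rail at the station's -y side; this point is on its middle line, 41.5 mm above the table, and moves with the carriage (16 mm farther along station +x than the handle bar)
- mark: red mark clipped on the side rail at the station's -y side: band 16 mm wide along the station's x, 30 mm long along y, 3 mm thick; fixed; origin at the middle of its underside, 36 mm above the table; axes as the station's. The carriage must be pulled out 60 to 105 mm for the pointer to stand over it
- collar_a: steel collar (ring) 36 mm outside, 20 mm bore, 24 mm high, about 110 g, lying flat on the deck; origin at the centre of its underside, z up
- collar_b: second steel collar, same as collar_a
- plug: brass plug standing on its flange on the deck: flange 36 mm across, 8 mm high, above it a round stem 24 mm across, total height 34 mm, about 150 g; origin at the centre of its underside, z up
- bowl: round blue plastic bowl on the table, fixed: outside radius 62 mm at the foot, 85 mm at the rim, 62 mm high, wall 4 mm; two sample collars 20 mm high stand in its +x half (at x 36, y 0 and x 24, y 38 mm); origin at the centre of its underside
- bowl_in (a point): centre of the bowl's inner floor, 5 mm above the table
- tray: square grey open tray on the table, fixed: 150 x 150 mm outside, 50 mm high, wall 4 mm; two brass sample plugs stand in it at its x +48, y -40 and +40 mm; origin at the centre of its underside
- tray_in (a point): centre of the tray's inner floor, 5 mm above the table
- pen: bystander: white marker pen with a black cap, 130 mm long, 12 mm thick, lying in front of the station; origin under its middle
- screwdriver: bystander: screwdriver with an orange handle, lying; origin under it
- mug: bystander: white mug, 76 mm across, 90 mm high; origin under its centre
- bottle: bystander: white bottle with a red cap, 60 mm across, 150 mm high; origin under its centre
- tape: bystander: yellow roll ring 96 mm across, 24 mm high; origin under its centre
- caliper: bystander: steel calliper 190 mm long, lying; origin under its middle

How it is judged:
On the way, in this order (a step that is already met when the one before it is completed fails the run):
1. both collars lie in the blue bowl and the plug in the grey tray, let go (z of each of collar_a, collar_b in the frame of bowl below 0.058 m and horizontal distance between each of collar_a, collar_b and bowl_in below 0.075 m and z of plug in the frame of tray below 0.05 m and x of plug in the frame of tray between -0.074 and 0.074 m and y of plug in the frame of tray between -0.074 and 0.074 m and contact force between the fingers and collar_a below 0.2 N and linear speed of each of collar_a, collar_b, plug below 0.03 m/s and contact force between the fingers and collar_b below 0.2 N and contact force between the fingers and plug below 0.2 N), for 0.2 s.
2. the carriage is held by the fingers with its pointer over the red mark (x of pointer in the frame of mark between -0.008 and 0.008 m and linear speed of carriage below 0.01 m/s and contact force between the fingers and carriage above 3 N), for 0.3 s.
At the end, for the whole second after the job is handed in: Both collars in the blue bowl and the plug in the grey tray, below the rims, at rest and let go; the carriage still, its pointer within 8 mm of the middle of the red mark (over the 16 mm band), the fingers bearing on the carriage or its handle with more than 3 N (all of step 1 and all of step 2); the arm keeps its last pose, push and grip.
It fails at once if the carriage is pulled out more than 25 mm while a part is not yet in its bin (x of pointer in the frame of station below 0.005 m and not (z of each of collar_a, collar_b in the frame of bowl below 0.058 m and horizontal distance between each of collar_a, collar_b and bowl_in below 0.075 m and z of plug in the frame of tray below 0.05 m and x of plug in the frame of tray between -0.074 and 0.074 m and y of plug in the frame of tray between -0.074 and 0.074 m)).
It fails at once if a bystander is moved more than 30 mm (distance of any of pen, screwdriver, mug, bottle, tape, caliper from where it was at the start of the episode above 0.03 m).
It also fails if it takes over 72 s, if anything falls off the work surface, if the arm or the gripper's body presses on something with over 40 N, if the wrist force passes 120 N, or if a joint passes its speed limit or range.

## Working session

There is one attempt and no reset: what is moved stays moved. The work goes in short steps, each a Python script; the robot and the scene stay as the last script left them, time stands still between calls to the robot, and variables do not carry over. Pictures are saved under pics/ and viewed, at most 10 in all, crops included, and the job is handed in when it is done.

```bash
mkdir -p pics
cat > h.py <<'E'
import numpy as np, cv2
from cell import r, optics
def cloud(im):
    d=im["depth"]; v,u=np.mgrid[:420,:560]
    P=np.stack([(u-im["cx"])/im["fx"]*d,(v-im["cy"])/im["fy"]*d,d],-1)
    T=np.linalg.inv(im["camera_from_world"])
    W=P@T[:3,:3].T+T[:3,3]; W[d==0]=np.nan
    return W
E
python3 - <<'E'
from h import *
for n in("top","scene"):
    im=optics.get_image(n); np.save(n+".npy",cloud(im)); cv2.imwrite(f"pics/{n}.png",cv2.resize(im["pixels"][:,:,::-1],(800,600),interpolation=cv2.INTER_CUBIC)); cv2.imwrite(f"{n}_raw.png",im["pixels"][:,:,::-1])
print(r.finger_overhang,r.current_tool_pos(),r.current_ee_rot(),r.current_t())
E
```

```text
0.022 [0.18679819 0.51703425 0.25280295] [ 1.72550420e-01  9.85000545e-01 -5.08068828e-04 -1.45680989e-04] 0.1
```

View pics/top.png

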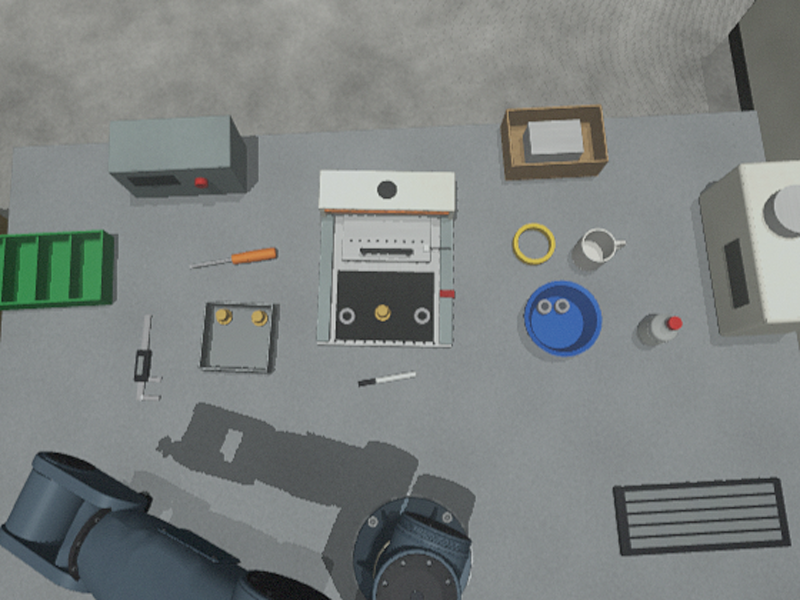

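View pics/scene.png

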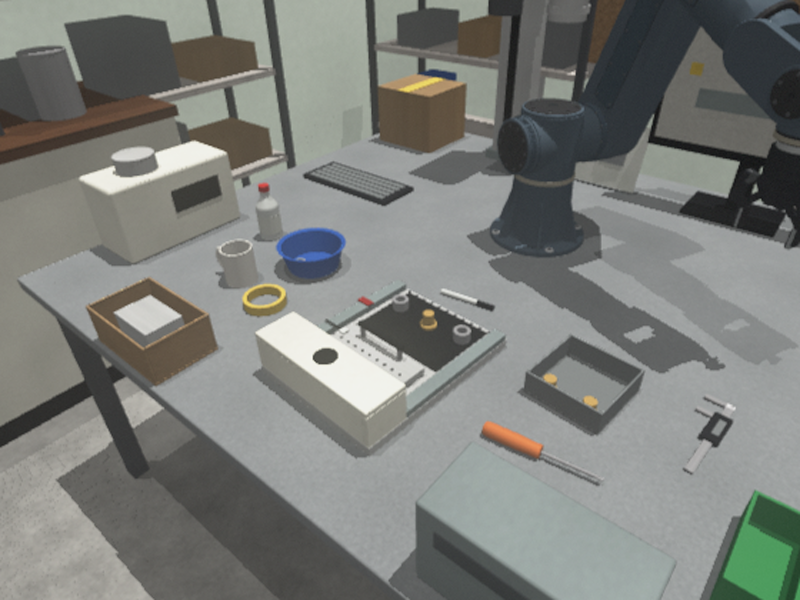

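The top view (800 px scale) shows collars at (347,316) and (422,316), the plug at (382,312) and the bowl at (562,318). The tray is at (240,338), the handle bar at (386,251), the pointer at (445,248), the red mark at (447,294) and the pen at (387,379).

Run:
```python
from h import *
W=np.load("top.npy"); img=cv2.imread("top_raw.png"); s=.7
def box(u,v,h,zmin,zmax,name):
    u,v=int(u*s),int(v*s); P=W[v-h:v+h+1,u-h:u+h+1].reshape(-1,3)
    P=P[(P[:,2]>zmin)&(P[:,2]<zmax)]
    print(name,len(P),"med",np.median(P,0).round(4),"mid",((P.min(0)+P.max(0))/2).round(4),"ext",np.ptp(P,axis=0).round(3)); return P
box(347,316,10,.035,.06,"colL"); box(422,316,10,.035,.06,"colR"); box(382,312,10,.047,.06,"plug")
box(562,318,33,.055,.07,"bowl"); box(240,338,32,.042,.058,"tray")
P=box(386,251,24,.06,.08,"handle"); d=P[:,:2]-P[:,:2].mean(0); print(np.linalg.svd(d,full_matrices=False)[2])
hsv=cv2.cvtColor(img,cv2.COLOR_BGR2HSV)
m=((hsv[...,0]<8)|(hsv[...,0]>172))&(hsv[...,1]>120); m[:195]=0;m[215:]=0;m[:,:300]=0;m[:,325:]=0
print("mark",m.sum(),W[m].mean(0),np.ptp(W[m],axis=0))
# rails top edges fit
P=W[140:245,215:330].reshape(-1,3); P=P[(abs(P[:,2]-.036)<.003)]
print("deck rails minAreaRect",cv2.minAreaRect(P[:,:2].astype(np.float32)))
print("pointer", W[int(248*s),int(442*s):int(452*s)].round(3))
c=img[110:250,215:330]; cv2.imwrite("pics/c.png",cv2.resize(c,None,fx=4.2,fy=4.2,interpolation=cv2.INTER_CUBIC))
```

```text
colL 73 med [0.5159 0.1145 0.0423] mid [0.5153 0.1138 0.0434] ext [0.034 0.035 0.015]
colR 72 med [ 0.5071 -0.0523  0.0422] mid [ 0.5072 -0.0518  0.0431] ext [0.034 0.032 0.016]
plug 46 med [0.5208 0.0358 0.0535] mid [0.5222 0.0345 0.0524] ext [0.023 0.022 0.01 ]
bowl 538 med [ 0.4881 -0.3674  0.0602] mid [ 0.4821 -0.3573  0.0619] ext [0.166 0.168 0.014]
tray 292 med [0.4804 0.3635 0.0476] mid [0.4832 0.3568 0.0498] ext [0.162 0.161 0.015]
handle 146 med [0.651  0.0198 0.0729] mid [0.6512 0.0199 0.0718] ext [0.017 0.113 0.016]
[[-0.06341228 -0.99798742]
 [ 0.99798742 -0.06341228]]
mark 43 [ 0.55548614 -0.1099764   0.03893306] [0.01611151 0.02989275 0.01715733]
deck rails minAreaRect ((0.6014024615287781, 0.02280639111995697), (0.30123552680015564, 0.29513099789619446), 86.22869110107422)
pointer [[ 0.663 -0.107  0.038]
 [ 0.663 -0.11   0.037]
 [ 0.663 -0.113  0.037]
 [ 0.662 -0.116  0.037]
 [ 0.662 -0.119  0.039]
 [ 0.662 -0.123  0.036]
 [ 0.664 -0.127  0.03 ]]
```

View pics/c.png

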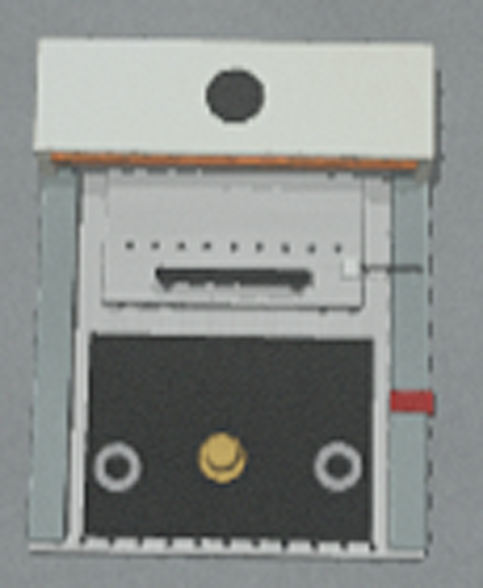

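```bash
cat >> h.py <<'E'
YAW=-0.0634
def quat(psi):   # tool down, closing line at world angle psi; pick the turn with the smaller q6
    b=(np.pi/2-psi)/2
    return [np.sin(b),np.cos(b),0,0]
def best(p,psi):
    c=[]
    for k in(0,np.pi):
        j=r.inverse_kinematics(p,quat(psi+k))
        if j is not None: c.append((abs(j[5]),k))
    return quat(psi+min(c)[1])
def go(x,y,z,psi,hi=.15):
    q=best([x,y,hi],psi); r.move_to([x,y,hi],q); r.move_linear([x,y,z],q,vel=.15)
def up(z=.15):
    p=r.current_tool_pos(); r.move_linear([p[0],p[1],z],vel=.25)
def pick(x,y,z,psi):
    go(x,y,z,psi); r.set_gripper(0,30); print("grip",r.current_opening(),r.current_finger_force()); up()
def place(x,y,z,psi):
    go(x,y,z,psi); print("held",r.current_opening()); r.set_gripper(.65); up(); print("t",r.current_t())
E
python3 - <<'E'
from h import *
pick(.5215,.035,.053,YAW)
place(.4832-.03,.3568,.043,np.pi/2)
r.set_gripper(.85)
pick(.5155,.1141,.044,YAW)
im=optics.get_image("top"); cv2.imwrite("pics/t2.png",cv2.resize(im["pixels"][:,:,::-1],(800,600)))
E
```

```text
grip 0.26330100077313723 29.277054062113166
held 0.2684648622516734
t 7.275
grip 0.40055055169103254 29.98027188470587
```

View pics/t2.png

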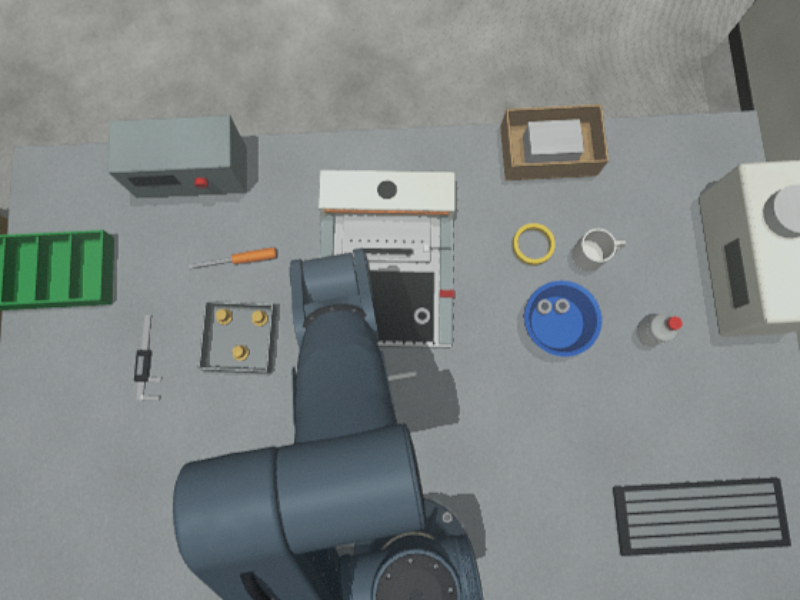

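The plug stands in the tray at (239,352), and collar_a is gripped. Next come both collars, then a look at the pointer and mark.

Run:
```python
from h import *
bx,by=.4821,-.3573
place(bx-.035,by+.005,.052,np.pi/2)
r.set_gripper(.85)
pick(.5071,-.0520,.044,YAW)
place(bx,by-.036,.052,0)
im=optics.get_image("top"); W=cloud(im)
cv2.imwrite("pics/t3.png",cv2.resize(im["pixels"][150:255,190:440,::-1],None,fx=3.2,fy=3.2,interpolation=cv2.INTER_CUBIC))
p=[.59,-.04,.28]; q=best(p,np.pi/2+YAW); r.move_to(p,q)
tp,tr=r.current_tool_pos(),r.current_ee_rot(); im=optics.get_image("wrist")
np.savez("w.npz",tp=tp,tr=tr,mount=im["mount"],d=im["depth"],k=[im["fx"],im["fy"],im["cx"],im["cy"]])
cv2.imwrite("pics/w.png",im["pixels"][:,:,::-1]); print(im["mount"].round(3),tp,r.current_t())
```

```text
held 0.39810986045421987
t 13.9917
grip 0.3997973704912244 29.915001480840147
held 0.3976617214428044
t 20.3167
[[ 0.    -0.951 -0.31   0.079]
 [ 1.    -0.     0.001  0.   ]
 [-0.001 -0.31   0.951 -0.122]
 [ 0.     0.     0.     1.   ]] [ 0.58992987 -0.04036728  0.27956149] 22.3583
```

View pics/t3.png

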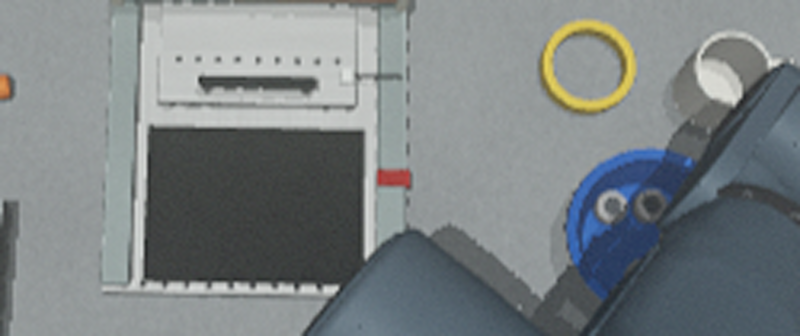

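View pics/w.png

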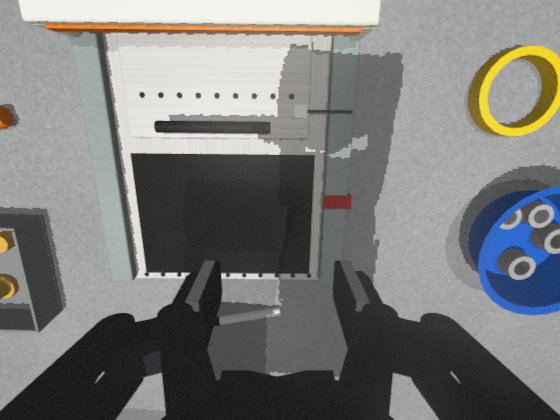

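The wrist view shows four rings in the bowl. The pointer runs (308..352,111), the red mark spans (323..351,195..208), and the bar runs (155..270,127).

Run:
```python
from h import *
from scipy.spatial.transform import Rotation as R
w=np.load("w.npz"); fx,fy,cx,cy=w["k"]; Rt=R.from_quat(w["tr"]).as_matrix(); M=w["mount"]
o=Rt@M[:3,3]+w["tp"]
def at(u,v,z):
    d=Rt@M[:3,:3]@np.array([(u-cx)/fx,(v-cy)/fy,1]); return o+d*(z-o[2])/d[2]
c,s=np.cos(YAW),np.sin(YAW)
for n,u,v,z in[("ptr",345,111,.0415),("mark",337,201.7,.039),("barmid",212,127,.072),("barL",155,127,.07),("barR",270,127.5,.07)]:
    p=at(u,v,z); print(n,p.round(4),"station-x",round(c*p[0]+s*p[1],4))
```

```text
ptr [ 0.6595 -0.1193  0.0415] station-x 0.6657
mark [ 0.5564 -0.1107  0.039 ] station-x 0.5623
barmid [0.6533 0.0208 0.072 ] station-x 0.6506
barL [0.6568 0.0789 0.07  ] station-x 0.6505
barR [ 0.649  -0.0375  0.07  ] station-x 0.65
```

Run:
```python
from h import *
r.set_gripper(.6)
go(.6525,.0205,.069,YAW,hi=.17); r.set_gripper(0,80)
print(r.current_opening(),r.current_finger_force(),r.current_tool_pos())
u=np.array([np.cos(YAW),np.sin(YAW),0])
r.move_linear(r.current_tool_pos()-.103*u,vel=.05); r.sleep(.3)
print(r.current_opening(),r.current_finger_force(),r.current_tool_pos(),r.current_contact_force(),r.current_t())
tp,tr=r.current_tool_pos(),r.current_ee_rot(); im=optics.get_image("wrist"); a=im["pixels"][:,:,::-1]
t=optics.get_image("top")["pixels"][100:280,200:440,::-1]
cv2.imwrite("pics/p.png",np.hstack([cv2.resize(a,(400,300)),cv2.resize(t,(400,300),interpolation=cv2.INTER_CUBIC)]))
s=optics.get_image("scene"); C=s["camera_from_world"]@[.5564,-.1107,.039,1]
uu,vv=int(s["fx"]*C[0]/C[2]+s["cx"]),int(s["fy"]*C[1]/C[2]+s["cy"])
b=s["pixels"][vv-30:vv+30,uu-40:uu+40,::-1]; cv2.imwrite("pics/s.png",cv2.resize(b,(640,480),interpolation=cv2.INTER_CUBIC)); cv2.imwrite("wraw.png",a)
```

```text
0.11197651150063434 77.94756889343262 [0.65334887 0.02046388 0.06997354]
0.11457220556713388 77.79793381690979 [0.55184012 0.02784077 0.07004805] [11.394594    8.07406315 -5.72315396] 27.675
```

View pics/p.png

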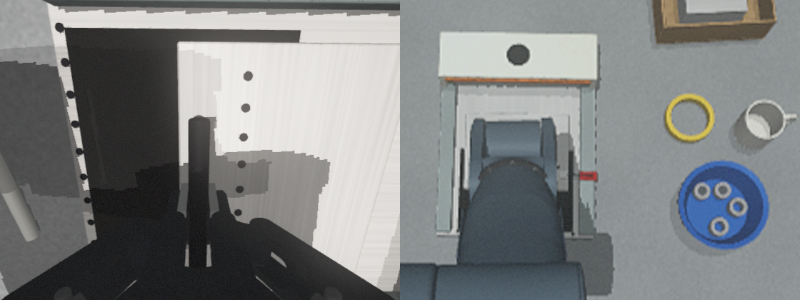

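View pics/s.png

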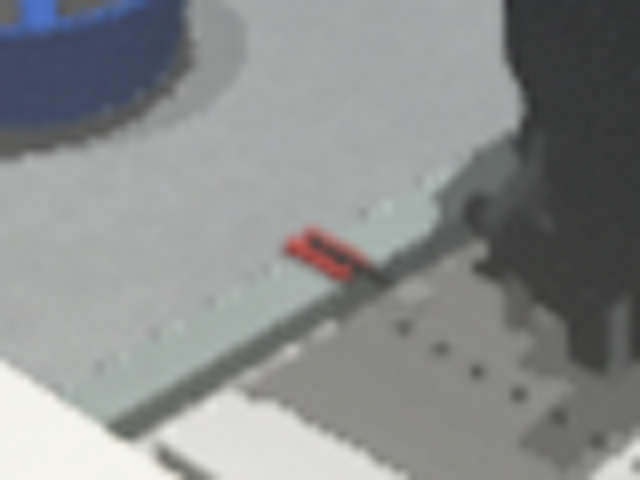

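The pointer lies over the red band, perhaps 2 mm off the middle in this oblique view. I'll check once from the top camera.

Run:
```python
from h import *
s=optics.get_image("top"); C=s["camera_from_world"]@[.5564,-.1107,.039,1]
uu,vv=int(s["fx"]*C[0]/C[2]+s["cx"]),int(s["fy"]*C[1]/C[2]+s["cy"])
b=s["pixels"][vv-12:vv+12,uu-16:uu+16,::-1]; cv2.imwrite("pics/m.png",cv2.resize(b,(640,480),interpolation=cv2.INTER_NEAREST))
```

```text
(no output)
```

View pics/m.png

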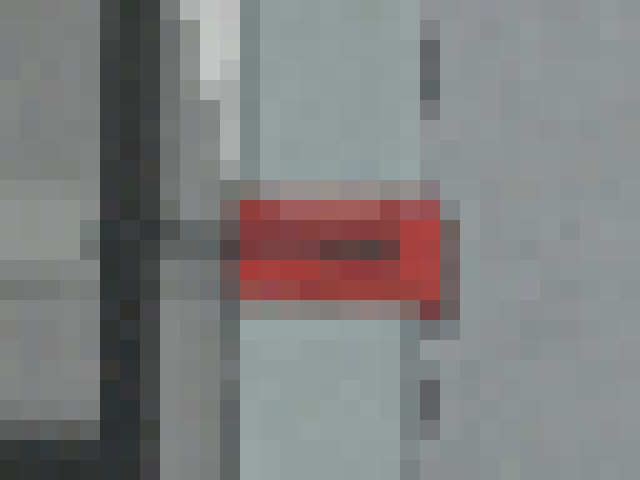

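From above, the pointer (row ~240) is within about 2 mm of the middle of the red band (rows 195–300). It is held at about 11 N, so I'm handing in.

```bash
python3 -c "
from h import *
print(r.current_contact_force(),r.current_t()); print(r.hand_in())"
```

```text
[10.90891275  8.10641474 -5.31784426] 27.875
the job is handed in; nothing more can be done
None
```

Handed in at 27.9 s: both collars are in the blue bowl, the plug is in the grey tray, and the carriage is held steady with its pointer about 2 mm from the middle of the red mark.

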